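# Raise the bench hood's sash to its pointer

## Task

Open the clear bench hood for work: with the fingertips, push its counterweighted front sash steadily up from beneath the lip along its bottom edge, and stop when that bottom edge is level with the tip of the pointer clamped on the right-hand side post (seen from the front), without going more than a couple of centimetres above it on the way. Do not pinch the lip or fling the sash; once it is there take the fingers away, as the sash stays where it is left. Leave the pointer, the bottle, the tip box, the tube rack and the jar where they stand.

Things in the scene. Friction and masses are not known exactly. Their poses are not given: they have to be found in the camera images.
- hood: Clear-walled bench hood with white deck and aluminium posts, fixed to the bench; 560 mm wide (y), 320 mm deep (x), 590 mm high. Origin on the bench under the middle of its front; its x points from the front into the hood, z up. The two front posts are 38 mm wide, their outer edges at y = +-280 mm, their front faces at x = -4 mm. Under the sash lies a sill 476 mm long, its top 35 mm above the bench, from x = -4 to 26 mm; behind it the deck is 15 mm above the bench.
- sash (a joint): How far the sash is raised, m: 0 closed (its bottom edge then 37 mm above the bench), 0.245 at the upper stop; it moves straight up. Counterweighted: it takes about 3 to 6 N to move it either way, and it stays where it is left. The pane is 235 mm high and lies 10 mm behind the post faces.
- lip (a point): Aluminium lip along the sash's bottom edge that sticks out 40 mm towards the robot side (the hood's -x): 444 mm long (y), 41 mm deep, 8 mm thick. The point lies at the middle of its front lower edge; x points into the hood, z up. Its underside is flat at this point's height and is the sash's bottom edge. The sash's bottom rail, 30 mm high, stands up behind it. On top of the lip lies a thin grey rubber strip, 28 x 428 x 3 mm, set back 8 mm from the lip's front edge.
- pointer_tip (a point): Tip of the black pointer clamped on the front of the hood's right-hand post (the hood's -y side): a block 30 mm high and 18 mm proud of the post with a steel clamp screw, from which a wedge, tapering to 3 mm thick, points along the hood's +y at the right-hand end of the lip, 5 mm short of it. The point lies at the mid-height of the wedge; its height is the height to which the sash's bottom edge is to be raised, 40 mm or more above the start.
- reagent_bottle: Amber bottle with white cap, 72 mm across, 130 mm high, loose on the bench in front of the hood; origin at the centre of its underside.
- tip_box: Pipette tip box, 86 x 122 x 66 mm (x, y, z), grey below and clear above, loose on the bench in front of the hood; origin at the centre of its underside.
- tube_rack: White tube rack, 70 x 150 mm, with capped tubes 68 mm high, loose inside the hood; origin at the centre of its underside.
- sample_jar: Clear jar with white lid, 66 mm across, 75 mm high, loose inside the hood; origin at the centre of its underside.

How it is judged (in metres and radians):
At the end, for the whole second after the job is handed in: The sash stands still by itself with its bottom edge (the lip's underside) within 7 mm of the height of the pointer's tip (z of lip in the frame of pointer_tip between -0.007 and 0.007 m and velocity of joint sash between -0.01 and 0.01 m/s); the robot touches nothing.
It fails at once if the sash is raised more than 25 mm above the pointer's tip (z of lip in the frame of pointer_tip above 0.025 m).
It fails at once if the lip is pinched: fingers press on its underside or front and on the strip on its top at once (contact force between the fingers and sash_c2 above 2 N and contact force between the fingers and sash_c3 above 2 N).
It fails at once if the sash is flung (faster than 0.4 m/s) (velocity of joint sash above 0.4 m/s or velocity of joint sash below -0.4 m/s).
It fails at once if the pointer is shifted by more than 5 mm (distance of pointer_tip from where it was at the start of the episode above 0.005 m).
It fails at once if the bottle, tip box, tube rack or jar is moved by more than 20 mm (distance of any of reagent_bottle, tip_box, tube_rack, sample_jar from where it was at the start of the episode above 0.02 m).
It also fails if it takes over 48 s, if anything falls off the work surface, if the arm or the gripper's body presses on something with over 40 N, if the wrist force passes 120 N, or if a joint passes its speed limit or range.

## Robot

A 6-joint arm with a two-finger parallel gripper is mounted at the origin on the work surface. World frame = base frame: x ahead of the robot, y to its left, z up, the work surface at z = 0. Lengths are in mm, angles in rad, forces in N, time in s.
With the tool pointing down it reaches from about 250 to 775 mm from the base axis. Payload 8.9 kg.
Tool frame: the origin (TCP) lies on the front face of the gripper's body, between the roots of the fingers; the fingertips stand 73 mm ahead of it and the grasp point (between the pads) lies 54 mm ahead of it; z points along the fingers, y is the line along which they close (so a half turn about z gives the same grasp; the last joint's range is limited). The gripper opens to 85 mm and grips with 20 to 120 N. Pads are 22 mm wide; open, the fingers measure 114 mm over their backs; the gripper's body (76 mm by 85 mm) begins 54 mm behind the grasp point. The pads swing forward as they close: fully open they stand 13 mm farther back than shut.
Start: joints at [1.133, 0.291, -0.153, 1.127, 0, 1.431], TCP at [154.54, 501.738, 303.905] pointing down, gripper open.
Joint ranges: [-2.52, 2.52], [-0.91, 1.74], [-1.3, 1.37], [-1.96, 2.02], [-1.52, 1.47], [-3.14, 3.14]. Speed limits (rad/s): [2.22, 2.22, 2.79, 3.14, 3.14, 3.14].

## Interface

Orientations are given as [roll, pitch, yaw] about the fixed x, y, z axes, in that order (R = Rz(yaw) Ry(pitch) Rx(roll)).
In Python, from plant import r gives the robot as it stands.
- The arm moves only by the shell command python3 -m crank 'ROWS' [OPENING]. ROWS is JSON, a list that holds one entry, the list of rows, each a list of 6 numbers: the shift along the tool's x, y, z in m, then the turn, a rotation vector about the tool's x, y, z in rad. In form: [[[tx, ty, tz, wx, wy, wz], ...]]. A call has exactly 5 rows; each row shifts and turns the commanded pose from where the row before left it, along the tool's axes as they then stand; what a row does not reach is not made up. A row lasts 1/12 s, in which the tool goes at most 41.7 mm and 7.16 degrees, less where a joint would pass 70% of its speed; a pose out of reach is approached as far as the arm can. A call is refused whole if a number of a shift passes 0.0417 or a number of a turn 0.125, either way. A call with a gripper value outside its range is refused whole. OPENING is the finger opening in m, from 0 to 0.0854, set as the call begins (- or left out, the last holds). The fingers move at their own pace and stop on an object; the grip force is fixed at half the most. Time passes only in rows, so rows that do not move let the fingers close, or fill a call up. It gives the time, the measured TCP pose, the force, the opening and the grip force at its end, in the units of the state.
- r.get_obs(): the state, without advancing time (a new reading comes with each control period).
- r.get_image(name): name is "scene" or "side" or "wrist"; returns (picture, depth): 400x640x3 uint8, red, green, blue; 400x640 float32, mm along the optical axis (not along the pixel's ray), 0 where there is no reading.
- r.camera_model(name): a dict with "fovy" (degrees; the focal length in pixels is half the picture's height over the tangent of half this angle, whatever the lens; pixels are square), "cx", "cy" (the principal point, pixels), "dist" ([k1, k2, p1, p2, k3] as OpenCV has them; the pictures are not rectified), "R" (3x3) and "t" (3): a world point X has camera coordinates R X + t. Camera axes: x right, y down, z forward; pixel columns grow to the right and rows downward; lengths in mm; the calibration is good to about 2 mm. A picture is of the moment at which its call begins: read the wrist's pose just before it. camera_model takes no time and is no camera call; for the wrist camera it gives the pose at the moment of the call.
- r.hand_in(): hands the job in; it is judged then, once.
The state is a dict: "time_s": time; "q": joint angles; "qvel": joint speeds; "tau": joint torques, N m; "tool_pos": TCP position; "orientation": TCP orientation; "wrist_force": force on the tool from outside, world axes, zero at the start; "moment": the same for the moment, N m; "grip_width": opening from 0.0 (shut) to 1.0 (fully open); "finger_force": force on a finger pad.
Only numpy, scipy, OpenCV 4.12 (cv2) and the standard library are available. Lean on these libraries where they do the work, as an engineer would, in place of code of your own. Each camera call takes 0.05 s, during which the arm holds its last target. There are 200 camera calls.

## Working session

There is one attempt and no reset: what is moved stays moved. The work goes in short steps, Python scripts to look and compute and a shell command to move; the robot and the scene stay as the last step left them, time stands still between calls to the robot, and variables do not carry over. Pictures are saved under pics/ and viewed, at most 10 in all, crops included, and the job is handed in when it is done.

```bash
ls; mkdir -p pics
python3 - <<'E'
from plant import r
import cv2,numpy as np
for n in("scene","side"):
    im,d=r.get_image(n);m=r.camera_model(n)
    cv2.imwrite(f"pics/{n}0.png",im[:,:,::-1]);np.savez(f"{n}0.npz",im=im,d=d)
    R=np.array(m["R"]);print(n,m["fovy"],m["cx"],m["cy"],m["dist"],(-R.T@m["t"]).round(),R[2].round(3))
print(r.get_obs())
E
```

```text
pics
scene 42.91815706096662 317.38393724001435 197.3573188786147 [-0.11030552  0.          0.          0.          0.        ] [ 949. -197. 1359.] [-0.292  0.148 -0.945]
side 48.89911522222371 326.58971343404346 193.83567710576537 [-0.0740497  0.         0.         0.         0.       ] [ 258. -127. 1118.] [ 0.301  0.121 -0.946]
{'time_s': 0.1, 'q': array([ 1.13271051e+00,  2.91227581e-01, -1.53998289e-01,  1.12668466e+00,
        9.26241836e-06,  1.43150008e+00]), 'qvel': array([ 3.56228156e-05, -1.68376183e-03,  2.14376516e-03, -4.23006076e-04,
       -5.11006362e-04, -2.63018726e-03]), 'tau': array([ 1.25131402e-03, -5.37978065e+01,  3.31918466e+01,  9.31530492e-03,
       -1.53744704e-04, -1.53483063e-05]), 'tool_pos': array([154.41405482, 501.48732099, 303.40740479]), 'orientation': array([-3.14049053e+00, -1.63875659e-04,  2.84280299e+00]), 'wrist_force': array([-0.17028833, -0.13791124,  0.16877857]), 'moment': array([0.02059788, 0.02215808, 0.00129686]), 'finger_force': 0.0, 'grip_width': 1.0007941911427716}
```

View pics/scene0.png

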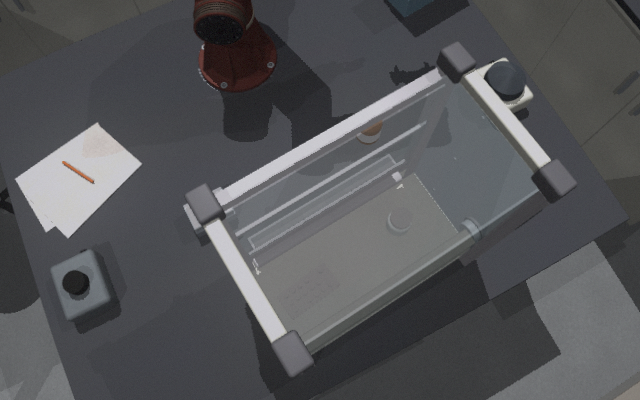

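View pics/side0.png

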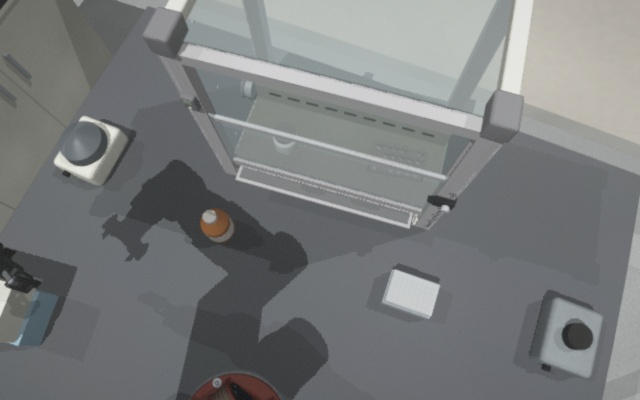

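Side view: hood post caps at (167,32) and (503,112), lip from about (238,175) to (412,222), black pointer at about (440,203), bottle at (215,225), tip box at (411,293). I'll enlarge the lip and pointer area.

```bash
cat > h.py <<'E'
import numpy as np,cv2
from plant import r
class Cam:
    def __init__(s,n):
        m=r.camera_model(n);s.R=np.array(m["R"]);s.t=np.array(m["t"]).ravel();f=200/np.tan(np.radians(m["fovy"]/2))
        s.K=np.array([[f,0,m["cx"]],[0,f,m["cy"]],[0,0,1]]);s.D=np.array(m["dist"]);s.C=-s.R.T@s.t
    def ray(s,uv):
        p=cv2.undistortPoints(np.array(uv,float).reshape(-1,1,2),s.K,s.D).reshape(-1,2)
        return np.c_[p,np.ones(len(p))]
    def pts(s,uv,d): return (s.ray(uv)*np.array(d).reshape(-1,1)-s.t)@s.R
    def plane(s,uv,z):
        v=s.ray(uv)@s.R; return s.C+v*((z-s.C[2])/v[:,2])[:,None]
    def proj(s,X): return cv2.projectPoints(np.array(X,float).reshape(-1,3),cv2.Rodrigues(s.R)[0],s.t,s.K,s.D)[0].reshape(-1,2)
    def cloud(s,d):
        v,u=np.mgrid[0:400,0:640]; P=s.pts(np.c_[u.ravel(),v.ravel()],d.ravel()).reshape(400,640,3); P[d==0]=np.nan; return P
E
python3 - <<'E'
from h import *
z=np.load("side0.npz");im=z["im"][:,:,::-1];c=Cam("side");P=c.cloud(z["d"])
for u,v in[(167,25),(503,105),(240,172),(325,197),(410,220),(440,203),(432,201),(446,209),(215,215),(209,214),(411,290),(390,275),(435,285),(388,300)]:print((u,v),P[v,u].round())
a=cv2.resize(im[185:245,385:465],None,fx=7.5,fy=7.5,interpolation=cv2.INTER_CUBIC)
b=cv2.resize(im[150:240,225:425],None,fx=3,fy=3,interpolation=cv2.INTER_CUBIC)
o=np.zeros((600,600,3),np.uint8)
cv2.imwrite("pics/a.png",cv2.convertScaleAbs(a,alpha=1.5));
top=P[...,2]; m=(top>575)&(top<605)
n,l,s,cc=cv2.connectedComponentsWithStats(m.astype(np.uint8))
for i in range(1,n):
    if s[i,4]>150: print(s[i],P[l==i].mean(0).round())
E
```

```text
(167, 25) [586. 262. 590.]
(503, 105) [ 637. -238.  591.]
(240, 172) [554. 223. 105.]
(325, 197) [572.   3. 103.]
(410, 220) [ 595. -208.  100.]
(440, 203) [ 602. -242.  255.]
(432, 201) [ 600. -225.  255.]
(446, 209) [ 593. -257.  256.]
(215, 215) [427. 223. 129.]
(209, 214) [423. 237. 131.]
(411, 290) [ 443. -267.   70.]
(390, 275) [ 465. -212.   38.]
(435, 285) [ 476. -317.   67.]
(388, 300) [ 402. -224.   69.]
[ 143    0   41   48 1220] [585. 268. 587.]
[511  25  19  45 220] [ 764. -242.  576.]
[ 486   66   38   69 1493] [ 636. -244.  587.]
```

View pics/a.png

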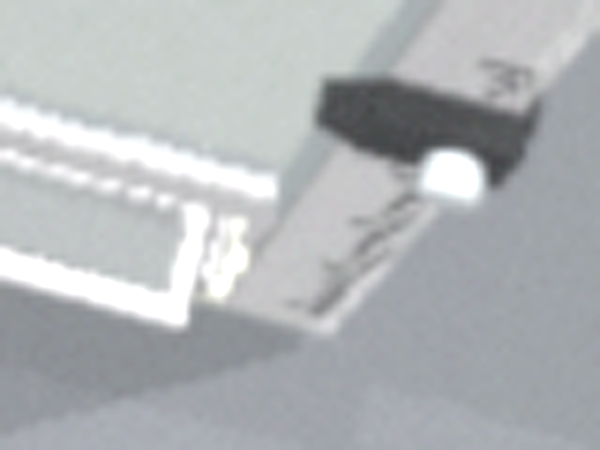

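The crop shows the wedge's tip at crop (320,105), i.e. pixel (427.7,199). The lip's right front corner is at (409.7,228), and the white clamp screw at about (445,208). The lip top lies around z=100, so the sash starts partly raised. Next I'll measure lip and pointer in hood axes.

Run:
```python
from h import *
z=np.load("side0.npz");im=z["im"].astype(int);c=Cam("side");P=c.cloud(z["d"])
a=P[...,2]
hy=np.array([585-636,268+244.]);hy/=np.hypot(*hy);hx=np.array([hy[1],-hy[0]])
H=np.dstack([P[...,:2]@hx,P[...,:2]@hy,a]);print("hx",hx, "capL",(np.array([585,268])@hx).round(),(np.array([585,268])@hy).round(),"capR",(np.array([636,-244])@hx).round(),(np.array([636,-244])@hy).round())
for u in(280,325,390):
    print("col",u)
    for v in range(170,228):
        if 60<a[v,u]<400: print(v,H[v,u].round(1),im[v,u])
dark=(im.sum(2)<230)&(a>200)&(a<290);dark[:, :400]=0;dark[:190]=0;dark[240:]=0
v,u=np.nonzero(dark);print("pointer")
for U in range(u.min(),u.max()+1,2):
    k=u==U
    if k.any(): print(U,v[k].min(),v[k].max(),H[v[k],U][:,0].round(),np.median(H[v[k],U][:,1]).round(1),H[v[k],U][:,2].round())
```

```text
hx [0.9950756  0.09911886] capL 609.0 209.0 capR 609.0 -306.0
col 280
170 [599.3  69.1 123.9] [172 174 175]
171 [596.3  68.  125.5] [178 179 180]
172 [596.3  68.7 118.4] [162 162 163]
173 [595.1  68.7 114.6] [140 139 141]
174 [594.9  69.3 108.1] [133 134 134]
175 [594.6  70.  101.4] [135 136 135]
176 [591.2  68.6 103.9] [155 154 156]
177 [588.6  67.7 104.3] [143 144 145]
178 [586.3  67.  103.7] [128 130 130]
179 [583.4  66.  104.7] [128 130 130]
180 [581.7  65.6 102.4] [131 132 133]
181 [578.4  64.3 104.7] [130 131 132]
182 [576.6  63.9 102.6] [130 132 133]
183 [573.6  62.8 104.2] [130 131 132]
184 [571.9  62.5 101.7] [129 131 132]
185 [568.9  61.3 103.4] [129 128 130]
186 [567.1  61.  101.1] [129 131 131]
187 [563.9  59.7 103.4] [130 131 132]
188 [561.4  58.9 103.5] [151 152 153]
189 [559.2  58.3 102.6] [183 182 184]
190 [557.2  57.8 101. ] [194 194 196]
191 [553.6  56.2 104.8] [190 190 191]
col 325
170 [600.3 -45.1 200. ] [134 139 137]
171 [599.  -45.4 197.1] [134 140 137]
172 [599.7 -45.2 189.4] [136 139 138]
173 [601.1 -44.8 179.4] [133 139 136]
174 [599.4 -45.3 177.7] [134 140 1
[... 4074 characters left out ...]
577. 575. 574. 574. 574.] -300.6 [265. 263. 264. 265. 262. 261. 257. 252. 246.]
443 198 204 [585. 582. 579. 577. 576. 573. 574.] -304.2 [261. 263. 265. 264. 261. 263. 256.]
445 198 203 [585. 583. 581. 578. 577. 574.] -307.9 [263. 263. 262. 266. 263. 263.]
447 199 204 [583. 582. 579. 579. 576. 574.] -312.7 [266. 262. 265. 259. 262. 262.]
449 199 206 [586. 583. 581. 579. 577. 574. 574. 574.] -316.9 [261. 263. 263. 263. 263. 265. 260. 254.]
451 200 208 [584. 582. 581. 578. 576. 574. 575. 573. 574.] -321.7 [263. 263. 260. 263. 262. 261. 255. 255. 245.]
453 200 206 [586. 583. 580. 578. 576. 574. 574.] -324.8 [262. 263. 265. 265. 265. 265. 260.]
455 200 202 [586. 585. 583.] -328.5 [263. 262. 261.]
```

Strip top is about 103, so the lip underside is at z≈92. The pointer block top is at about 263.5 and the wedge tip top at about 250, so the tip mid-height is ≈248.5. The lift is therefore about 156 mm. The lip's front middle is at about (556, 7), and the hood is yawed about -0.1 rad in its y axis. I'll shut the fingers and move between the bottle and the tip box.

```bash
python3 -m crank '[[[-0.021,-0.0284,0,0,0,0],[-0.021,-0.0284,0,0,0,0],[-0.021,-0.0284,0,0,0,0],[-0.021,-0.0284,0,0,0,0],[-0.021,-0.0284,0,0,0,0]]]' 0
python3 -m crank '[[[-0.021,-0.0284,0,0,0,0],[-0.021,-0.0284,0,0,0,0],[-0.021,-0.0284,0,0,0,0],[-0.021,-0.0284,0,0,0,0],[-0.021,-0.0284,0,0,0,0]]]'
python3 -m crank '[[[-0.021,-0.0284,0,0,0,0],[-0.021,-0.0284,0,0,0,0],[-0.021,-0.0284,0,0,0,0],[-0.021,-0.0284,0,0,0,0],[-0.021,-0.0284,0,0,0,0]]]'
python3 -m crank '[[[0,0,0,0,0,-0.1],[0,0,0,0,0,-0.1],[0,0,0,0,0,-0.1],[0,0,0,0,0,-0.1],[0,0,0,0,0,0]]]'
```

```text
time_s: 0.52
tool_pos: [213.0, 333.5, 303.6]
orientation: [-3.141, -0.0, 2.843]
wrist_force: [0.7, 1.0, -0.8]
grip_width: 0.298
finger_force: 0.0
time_s: 0.93
tool_pos: [271.5, 167.0, 303.9]
orientation: [3.141, 0.0, 2.843]
wrist_force: [1.3, -0.1, -0.6]
grip_width: 0.005
finger_force: 0.0
time_s: 1.35
tool_pos: [330.1, 0.1, 303.9]
orientation: [3.141, 0.0, 2.842]
wrist_force: [0.7, 1.2, -0.4]
grip_width: -0.001
finger_force: 0.0
time_s: 1.77
tool_pos: [330.0, 1.8, 303.7]
orientation: [3.141, -0.001, -3.036]
wrist_force: [-0.5, 0.2, -0.1]
grip_width: -0.002
finger_force: 0.0
```

```bash
python3 -m crank '[[[0,0,0,0,-0.12,0],[0,0,0,0,-0.12,0],[0,0,0,0,-0.12,0],[0,0,0,0,-0.12,0],[0,0,0,0,-0.12,0]]]'
python3 -m crank '[[[0,0,0,0,-0.12,0],[0,0,0,0,-0.12,0],[0,0,0,0,-0.12,0],[0,0,0,0,-0.12,0],[0,0,0,0,-0.12,0]]]'
python3 -m crank '[[[0,0,0,0,-0.12,0],[0,0,0,0,-0.12,0],[0,0,0,0,0,0],[0,0,0,0,0,0],[0,0,0,0,0,0]]]'
python3 - <<'E'
from h import *
o=r.get_obs();print(o["q"].round(2),o["orientation"])
im,d=r.get_image("wrist");cv2.imwrite("pics/w1.png",im[:,:,::-1]);c=Cam("wrist");print(c.C,c.R)
E
```

```text
time_s: 2.18
tool_pos: [330.2, 2.3, 304.2]
orientation: [3.141, 0.606, -3.042]
wrist_force: [-1.0, 0.5, -0.0]
grip_width: 0.002
finger_force: 0.0
time_s: 2.6
tool_pos: [320.1, -0.0, 306.0]
orientation: [3.117, 1.068, -3.048]
wrist_force: [-0.9, -0.8, -2.5]
grip_width: -0.003
finger_force: 0.0
time_s: 3.02
tool_pos: [311.0, 1.2, 296.0]
orientation: [3.086, 1.104, -3.045]
wrist_force: [0.8, -0.3, -0.5]
grip_width: -0.003
finger_force: 0.0
[-1.24 -0.71 -1.29  0.65  1.08 -1.16] [ 3.08604634  1.10439175 -3.04499661]
[217.80244771 -12.05822933 263.53812778] [[-0.14763581  0.98876024  0.02359764]
 [ 0.17587868  0.00276739  0.98440796]
 [ 0.97327815  0.14948419 -0.17431041]]
```

View pics/w1.png

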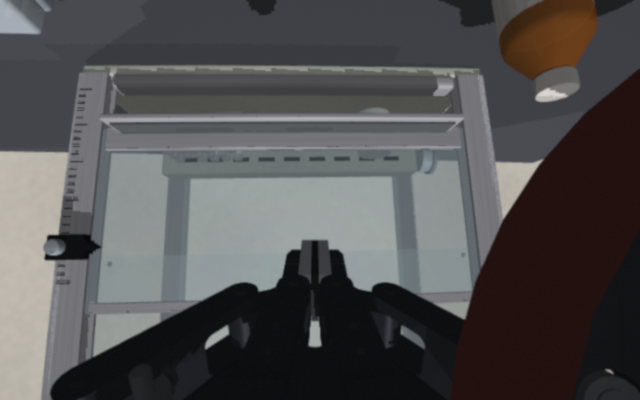

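The wrist picture is upside down relative to the room. It shows the closed fingertips at (315,245), the lip at about v=118, the pointer tip at (100,246) and the bottle at upper right. The arm is folded too tightly, so I'll extend it before pitching further.

```bash
python3 -m crank '[[[-0.0134,0,0.0266,0,0,0],[-0.0134,0,0.0266,0,0,0],[-0.0134,0,0.0266,0,0,0],[-0.0134,0,0.0266,0,0,0],[-0.0134,0,0.0266,0,0,0]]]'
python3 -m crank '[[[0,0,0,0,0,0],[0,0,0,0,0,0],[0,0,0,0,0,0],[0,0,0,0,0,0],[0,0,0,0,0,0]]]'
python3 -c "
from plant import r
o=r.get_obs();print(o['q'].round(2),o['orientation'])"
```

```text
time_s: 3.48
tool_pos: [400.8, 3.6, 312.0]
orientation: [3.089, 1.065, -3.016]
wrist_force: [-0.1, -2.1, 0.1]
grip_width: 0.004
finger_force: 0.0
time_s: 3.9
tool_pos: [398.5, 1.0, 309.5]
orientation: [3.088, 1.059, -3.021]
wrist_force: [-0.2, -0.1, 0.2]
grip_width: 0.001
finger_force: 0.0
[-0.61 -0.45 -1.3  -0.18  0.67 -0.43] [ 3.08839615  1.05918741 -3.0206516 ]
```

```bash
python3 -m crank '[[[0.0036,0,0.018,0,0,0],[0.0036,0,0.018,0,0,0],[0.0036,0,0.018,0,0,0],[0.0036,0,0.018,0,0,0],[0.0036,0,0.018,0,0,0]]]'
python3 -m crank '[[[0,0,0,0,0,0],[0,0,0,0,0,0],[0,0,0,0,0,0],[0,0,0,0,0,0],[0,0,0,0,0,0]]]'
python3 -c "
from plant import r
o=r.get_obs();print(o['q'].round(2),o['orientation'])"
```

```text
time_s: 4.32
tool_pos: [474.8, 8.7, 263.8]
orientation: [3.085, 1.042, -3.019]
wrist_force: [-0.1, -0.7, 0.1]
grip_width: 0.001
finger_force: 0.0
time_s: 4.73
tool_pos: [473.7, 9.8, 264.1]
orientation: [3.085, 1.042, -3.016]
wrist_force: [0.7, -0.9, 0.2]
grip_width: 0.003
finger_force: 0.0
[-0.4  -0.04 -1.3  -0.64  0.5  -0.29] [ 3.08516581  1.0419365  -3.01600207]
```

```bash
cat > kin.py <<'E'
import numpy as np
from scipy.optimize import least_squares
from scipy.spatial.transform import Rotation as Ro
D=[([1.1327,.2912,-.154,1.1267,0,1.4315],[154.41,501.49,303.41],[-3.1405,0,2.8428]),
([-1.24,-.71,-1.29,.65,1.08,-1.16],[311,1.2,296],[3.086,1.104,-3.045]),
([-.61,-.45,-1.3,-.18,.67,-.43],[398.5,1,309.5],[3.088,1.059,-3.021]),
([-.4,-.04,-1.3,-.64,.5,-.29],[473.7,9.8,264.1],[3.085,1.042,-3.016])]
def fk(p,q):
    h,x0,y0,a,al,b,be,L,L5,g=p
    pl=np.array([x0+a*np.sin(q[1]+al)+b*np.cos(q[1]-q[2]+be),y0,h+a*np.cos(q[1]+al)-b*np.sin(q[1]-q[2]+be)])
    W=Ro.from_euler('y',q[1]-q[2]+q[3])
    d=Ro.from_euler('z',q[4]).apply([1,0,0])
    Z=Ro.from_euler('z',q[0]+g)
    return Z.apply(pl+W.apply(np.array([L5,0,0])+L*d)),Z.apply(W.apply(d))
def res(p):
    e=[]
    for q,x,o in D:
        X,z=fk(p,q); e+=list(X-x)+list(300*(z-Ro.from_euler('xyz',o).as_matrix()[:,2]))
    return np.r_[e,(np.array(p)-p0)/np.array([100,50,50,100,.3,100,.3,60,60,.1])*1.5]
p0=np.array([280,30,0,300,0,320,0,150,60,0.])
s=least_squares(res,p0)
if __name__=="__main__":
    print(s.x.round(2)); print(res(s.x)[:24].round(1).reshape(4,6))
    lo=[-2.5,-.91,-1.3,-1.96,-1.5];hi=[2.5,1.74,1.37,2.02,1.47]
    for pit in(0,.3,.6,.9):
        row=[]
        for X in([508,2,70],[508,2,120],[508,2,220]):
            # tips fixed: keep tip position for horizontal case
            tip=np.array(X)+[73,0,0]; dz=np.array([np.cos(pit),.1*np.cos(pit),-np.sin(pit)]);dz/=np.linalg.norm(dz);T=tip-73*dz
            f=lambda q:np.r_[fk(s.x,q)[0]-T,300*(fk(s.x,q)[1]-dz)]
            best=min((least_squares(f,g,bounds=(lo,hi)) for g in([0,.5,-1,-1,0],[0,1,-.5,-1,0],[-.3,0,-1.2,-1,.4])),key=lambda k:k.cost)
            row.append((best.x.round(2).tolist(),round(best.cost)))
        print(pit,row)
E
python3 kin.py
```

```text
[ 2.9814e+02  6.0300e+00  7.1450e+01  5.1334e+02 -1.0000e-02  3.8756e+02
 -1.5000e-01  2.5264e+02  1.2195e+02  0.0000e+00]
[[ 0.2 -0.1 -0.  -0.   0.   0. ]
 [ 0.1 -0.4 -0.3  0.9 -0.5  1.5]
 [-0.4  0.3  0.5  0.3  0.4  0.7]
 [ 0.2  0.  -0.2 -1.2  0.4 -1.9]]
0 [([-0.55, 1.12, -1.29, -1.96, 0.79], 7718), ([-0.5, 1.02, -1.3, -1.96, 0.72], 6588), ([-0.43, 0.84, -1.3, -1.96, 0.64], 5146)]
0.3 [([-0.38, 1.1, -1.3, -1.96, 0.51], 1867), ([-0.38, 0.87, -1.3, -1.73, 0.5], 2380), ([-0.37, 0.25, -1.3, -1.09, 0.46], 1163)]
0.6 [([-0.31, 0.63, -1.3, -1.26, 0.33], 84), ([-0.31, 0.43, -1.3, -1.08, 0.33], 6), ([-0.31, 0.02, -1.17, -0.56, 0.33], 0)]
0.9 [([-0.24, 0.32, -1.04, -0.44, 0.21], 0), ([-0.24, 0.19, -0.99, -0.25, 0.21], 0), ([-0.24, -0.01, -0.83, 0.11, 0.21], 0)]
```

The kinematic fit matches within 2 mm. It shows that horizontal is out of reach, but a tool pitched about 40° down works. Next I'll check the waypoints.

```bash
cat > wp.py <<'E'
from kin import *
lo=[-2.5,-.88,-1.28,-1.93,-1.5];hi=[2.5,1.74,1.37,2.02,1.47]
def ik(T,dz):
    f=lambda q:np.r_[fk(s.x,q)[0]-T,300*(fk(s.x,q)[1]-dz)]
    k=min((least_squares(f,g,bounds=(lo,hi)) for g in([0,.5,-1,-1,0],[-.3,0,-1.2,-1,.4])),key=lambda k:k.cost)
    return k.x.round(2).tolist(),round(k.cost,1)
h=np.array([.995,.1,0]);zz=np.array([0,0,1.]);E=np.array([555.6,6.6,92])
if __name__=="__main__":
  for p in(.6,.7,.8):
    ax=np.cos(p)*h-np.sin(p)*zz;n=np.sin(p)*h+np.cos(p)*zz
    c=E-11*n-45*ax
    for nm,T in(("back",c-60*ax-12*zz),("under",c-12*zz),("contact",c),("end",c+157*zz)):print(p,nm,T.round(),ik(T,ax))
E
python3 wp.py
```

```text
0.6 back [463.  -3. 130.] ([-0.37, 0.34, -1.28, -0.83, 0.39], np.float64(1258.3))
0.6 under [512.   2.  96.] ([-0.29, 0.64, -1.28, -1.22, 0.32], np.float64(340.2))
0.6 contact [512.   2. 108.] ([-0.29, 0.59, -1.28, -1.17, 0.32], np.float64(302.6))
0.6 end [512.   2. 265.] ([-0.3, -0.01, -1.18, -0.53, 0.32], np.float64(0.0))
0.7 back [469.  -2. 139.] ([-0.33, 0.29, -1.28, -0.76, 0.33], np.float64(256.1))
0.7 under [514.   2. 101.] ([-0.28, 0.57, -1.28, -1.1, 0.28], np.float64(8.0))
0.7 contact [514.   2. 113.] ([-0.28, 0.52, -1.28, -1.06, 0.28], np.float64(2.0))
0.7 end [514.   2. 270.] ([-0.28, -0.05, -1.07, -0.28, 0.28], np.float64(0.0))
0.8 back [475.  -2. 148.] ([-0.31, 0.24, -1.25, -0.65, 0.28], np.float64(0.0))
0.8 under [517.   3. 105.] ([-0.26, 0.45, -1.2, -0.82, 0.24], np.float64(0.0))
0.8 contact [517.   3. 117.] ([-0.26, 0.4, -1.19, -0.76, 0.24], np.float64(0.0))
0.8 end [517.   3. 274.] ([-0.26, -0.06, -0.97, -0.07, 0.24], np.float64(0.0))
```

```bash
cat > go.py <<'E'
import sys,numpy as np
from scipy.spatial.transform import Rotation as Ro
from plant import r
def plan(T,p=.8):
    o=r.get_obs();Rc=Ro.from_euler('xyz',o["orientation"]);Rt=Ro.from_euler('xyz',[np.pi,np.pi/2-p,.1-np.pi])
    print("rotvec",(Rc.inv()*Rt).as_rotvec().round(3),"shift in turned tool mm",Rt.inv().apply(np.array(T)-o["tool_pos"]).round(1),o["q"].round(2),o["tool_pos"].round(1),o["wrist_force"].round(1))
if __name__=="__main__": plan([float(a) for a in sys.argv[1:4]])
E
python3 go.py 475 -2 148
python3 -m crank '[[[0,0,0,0,0.09,0],[0,0,0,0,0.09,0],[0,0,0,0,0.09,0],[0,0,0,0,0,0],[0,0,0,0,0,0]]]'
python3 go.py 475 -2 148
```

```text
rotvec [0.076 0.271 0.023] shift in turned tool mm [ 80.8 -11.8  83.4] [-0.4  -0.04 -1.3  -0.64  0.5  -0.29] [473.7   9.8 264.1] [ 0.7 -0.9  0.2]
time_s: 5.15
tool_pos: [476.0, 9.8, 264.4]
orientation: [3.101, 0.807, -2.995]
wrist_force: [0.9, -0.1, 0.5]
grip_width: -0.001
finger_force: 0.0
rotvec [0.073 0.035 0.033] shift in turned tool mm [ 82.6 -11.6  82. ] [-0.34 -0.13 -1.07 -0.1   0.38 -0.35] [476.    9.8 264.4] [ 0.9 -0.1  0.5]
```

```bash
python3 -m crank '[[[0,0,0,0.07,0.035,0.033],[0.018,-0.003,0.018,0,0,0],[0.018,-0.003,0.018,0,0,0],[0.018,-0.003,0.018,0,0,0],[0,0,0,0,0,0]]]'
python3 -m crank '[[[0.014,-0.0025,0.014,0,0,0],[0.0145,0,0.014,0,0,0],[0,0,0,0,0,0],[0,0,0,0,0,0],[0,0,0,0,0,0]]]'
python3 go.py 517 3 105
python3 - <<'E'
from h import *
im,d=r.get_image("side");cv2.imwrite("pics/s2.png",im[:,:,::-1][90:290,180:480].repeat(2,0).repeat(2,1))
E
```

```text
time_s: 5.57
tool_pos: [471.1, 1.6, 181.1]
orientation: [3.132, 0.76, -3.047]
wrist_force: [-1.0, 0.1, -1.1]
grip_width: -0.0
finger_force: 0.0
time_s: 5.98
tool_pos: [473.4, -1.3, 147.1]
orientation: [3.137, 0.766, -3.043]
wrist_force: [-0.2, 0.1, -0.8]
grip_width: 0.001
finger_force: 0.0
rotvec [ 0.004 -0.005 -0.001] shift in turned tool mm [-2.1 -0.1 60.7] [-0.31  0.22 -1.24 -0.62  0.28 -0.3 ] [473.4  -1.3 147.1] [-0.2  0.1 -0.8]
```

View pics/s2.png

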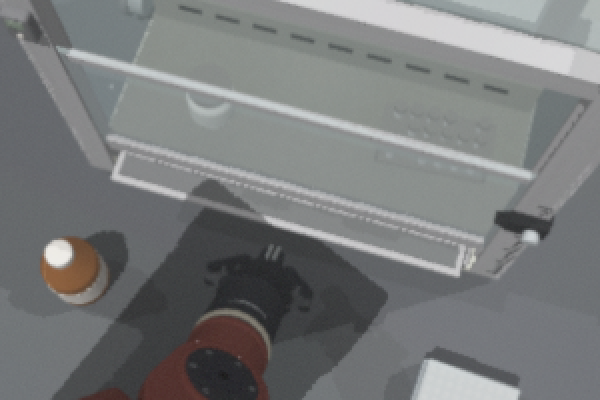

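The gripper is shut, with its fingertips at about (273,252) in the crop, just short of the middle of the lip and square to it. The bottle and tip box are clear. Now I'll slide under.

```bash
python3 -m crank '[[[0,0,0.012,0,0,0],[0,0,0.012,0,0,0],[0,0,0.012,0,0,0],[0,0,0.012,0,0,0],[0,0,0.012,0,0,0]]]'
python3 go.py 517 3 125
```

```text
time_s: 6.45
tool_pos: [516.0, 3.0, 104.3]
orientation: [3.138, 0.768, -3.042]
wrist_force: [-0.4, -0.4, 0.4]
grip_width: -0.002
finger_force: 0.0
rotvec [ 0.003 -0.002 -0.   ] shift in turned tool mm [-15.2  -0.1 -14.2] [-0.26  0.43 -1.19 -0.78  0.25 -0.26] [516.    3.  104.3] [-0.4 -0.4  0.4]
```

```bash
python3 -m crank '[[[-0.0021,0,-0.00215,0,0,0],[-0.0021,0,-0.00215,0,0,0],[-0.0021,0,-0.00215,0,0,0],[-0.0021,0,-0.00215,0,0,0],[-0.0021,0,-0.00215,0,0,0]]]'
python3 -m crank '[[[-0.0021,0,-0.00215,0,0,0],[-0.0021,0,-0.00215,0,0,0],[-0.0021,0,-0.00215,0,0,0],[-0.0021,0,-0.00215,0,0,0],[-0.0021,0,-0.00215,0,0,0]]]'
python3 - <<'E'
from h import *
im,d=r.get_image("side");np.savez("s3.npz",im=im,d=d);P=Cam("side").cloud(d)
for u in(270,390):print([(P[v,u,2].round(),(P[v,u,:2]@[.995,.099]).round()) for v in range(170,222,3)])
E
```

```text
time_s: 6.87
tool_pos: [514.5, 3.0, 118.8]
orientation: [3.137, 0.766, -3.043]
wrist_force: [0.1, -0.1, 0.6]
grip_width: -0.0
finger_force: 0.0
time_s: 7.28
tool_pos: [513.9, 3.1, 132.2]
orientation: [3.136, 0.763, -3.044]
wrist_force: [-3.2, -1.0, -3.9]
grip_width: -0.002
finger_force: 2.6
[(np.float64(117.0), np.float64(595.0)), (np.float64(118.0), np.float64(587.0)), (np.float64(117.0), np.float64(580.0)), (np.float64(118.0), np.float64(572.0)), (np.float64(117.0), np.float64(565.0)), (np.float64(113.0), np.float64(559.0)), (np.float64(-2.0), np.float64(587.0)), (np.float64(-2.0), np.float64(578.0)), (np.float64(3.0), np.float64(569.0)), (np.float64(-0.0), np.float64(562.0)), (np.float64(2.0), np.float64(553.0)), (np.float64(4.0), np.float64(545.0)), (np.float64(1.0), np.float64(537.0)), (np.float64(1.0), np.float64(529.0)), (np.float64(-1.0), np.float64(522.0)), (np.float64(-1.0), np.float64(514.0)), (np.float64(-0.0), np.float64(506.0)), (np.float64(2.0), np.float64(498.0))]
[(np.float64(297.0), np.float64(599.0)), (np.float64(284.0), np.float64(598.0)), (np.float64(269.0), np.float64(598.0)), (np.float64(252.0), np.float64(599.0)), (np.float64(232.0), np.float64(600.0)), (np.float64(220.0), np.float64(598.0)), (np.float64(200.0), np.float64(599.0)), (np.float64(180.0), np.float64(600.0)), (np.float64(165.0), np.float64(598.0)), (np.float64(145.0), np.float64(599.0)), (np.float64(134.0), np.float64(595.0)), (np.float64(118.0), np.float64(594.0)), (np.float64(116.0), np.float64(587.0)), (np.float64(120.0), np.float64(579.0)), (np.float64(118.0), np.float64(572.0)), (np.float64(118.0), np.float64(565.0)), (np.float64(115.0), np.float64(558.0)), (np.float64(110.0), np.float64(553.0))]
```

```bash
python3 -m crank '[[[-0.0035,0,-0.0035,0,0,0],[-0.0035,0,-0.0035,0,0,0],[-0.0035,0,-0.0035,0,0,0],[-0.0035,0,-0.0035,0,0,0],[-0.0035,0,-0.0035,0,0,0]]]'
python3 -m crank '[[[-0.0035,0,-0.0035,0,0,0],[-0.0035,0,-0.0035,0,0,0],[-0.0035,0,-0.0035,0,0,0],[-0.0035,0,-0.0035,0,0,0],[-0.0035,0,-0.0035,0,0,0]]]'
python3 -m crank '[[[-0.0035,0,-0.0035,0,0,0],[-0.0035,0,-0.0035,0,0,0],[-0.0035,0,-0.0035,0,0,0],[-0.0035,0,-0.0035,0,0,0],[-0.0035,0,-0.0035,0,0,0]]]'
python3 -m crank '[[[-0.0035,0,-0.0035,0,0,0],[-0.0035,0,-0.0035,0,0,0],[-0.0035,0,-0.0035,0,0,0],[-0.0035,0,-0.0035,0,0,0],[-0.0035,0,-0.0035,0,0,0]]]'
cat > lip.py <<'E'
from h import *
import sys
im,d=r.get_image("side");np.savez(sys.argv[1]+".npz",im=im,d=d);P=Cam("side").cloud(d)
X=P[...,:2]@[.9951,.0991];Y=P[...,:2]@[-.0991,.9951];Z=P[...,2]
for a,b in((-250,-130),(40,160)):
    m=(X>564)&(X<586)&(Y>a)&(Y<b)&(Z>90)&(Z<350)
    if m.any(): print("strip top z",np.median(Z[m]).round(1),m.sum(),Z[m].std().round(1),"underside",(np.median(Z[m])-11).round(1))
m=(X>577)&(X<586)&(Y>-325)&(Y<-290)&(Z>200)&(Z<290)
print("block top",np.median(Z[m]).round(1),m.sum());print(r.get_obs()["tool_pos"],r.get_obs()["wrist_force"])
E
python3 lip.py s4
```

```text
time_s: 7.75
tool_pos: [514.2, 3.2, 157.0]
orientation: [3.136, 0.762, -3.044]
wrist_force: [-7.2, -1.8, -4.6]
grip_width: -0.002
finger_force: 3.9
time_s: 8.17
tool_pos: [514.2, 3.2, 181.4]
orientation: [3.135, 0.761, -3.044]
wrist_force: [-7.1, -1.5, -4.3]
grip_width: 0.002
finger_force: 4.4
time_s: 8.58
tool_pos: [514.3, 3.2, 205.7]
orientation: [3.135, 0.76, -3.045]
wrist_force: [-10.5, -2.2, -3.4]
grip_width: -0.002
finger_force: 5.1
time_s: 9.0
tool_pos: [514.5, 3.2, 230.0]
orientation: [3.135, 0.759, -3.045]
wrist_force: [-11.5, -2.1, -4.4]
grip_width: -0.001
finger_force: 5.8
strip top z 213.3 522 1.6 underside 202.3
strip top z 213.6 481 1.6 underside 202.6
block top 263.1 69
[514.96508049   3.241933   231.06507751] [-14.74035692   0.42362903   0.0643512 ]
```

```bash
python3 -m crank '[[[-0.0034,0,-0.0037,0,0,0],[-0.0034,0,-0.0037,0,0,0],[-0.0034,0,-0.0037,0,0,0],[-0.0034,0,-0.0036,0,0,0],[-0.0034,0,-0.0036,0,0,0]]]'
python3 -m crank '[[[-0.0034,0,-0.0036,0,0,0],[-0.0025,0,-0.0027,0,0,0],[-0.001,0,-0.001,0,0,0],[0,0,0,0,0,0],[0,0,0,0,0,0]]]'
python3 lip.py s5
```

```text
time_s: 9.47
tool_pos: [514.7, 3.2, 255.6]
orientation: [3.135, 0.761, -3.044]
wrist_force: [-8.1, 0.1, -5.0]
grip_width: -0.002
finger_force: 4.4
time_s: 9.88
tool_pos: [514.9, 3.2, 265.9]
orientation: [3.135, 0.762, -3.044]
wrist_force: [-10.9, -0.2, -1.6]
grip_width: 0.003
finger_force: 4.1
strip top z 250.0 561 1.4 underside 239.0
strip top z 250.1 520 1.5 underside 239.1
block top 263.0 68
[514.96841212   3.17306341 265.89041715] [-10.92398016  -0.15392895  -1.87853432]
```

```bash
python3 -m crank '[[[-0.0017,0,-0.0018,0,0,0],[-0.0017,0,-0.0018,0,0,0],[-0.0017,0,-0.0018,0,0,0],[-0.0014,0,-0.0014,0,0,0],[0,0,0,0,0,0]]]'
python3 lip.py s6
python3 - <<'E'
from h import *
im=np.load("s6.npz")["im"][:,:,::-1]
cv2.imwrite("pics/s6.png",cv2.convertScaleAbs(cv2.resize(im[165:235,385:465],None,fx=7,fy=7,interpolation=cv2.INTER_CUBIC),alpha=1.5))
E
```

```text
time_s: 10.35
tool_pos: [515.0, 3.1, 275.5]
orientation: [3.135, 0.762, -3.044]
wrist_force: [-9.6, 0.5, -1.5]
grip_width: 0.001
finger_force: 4.0
strip top z 259.6 570 1.5 underside 248.6
strip top z 259.8 526 1.6 underside 248.8
block top 263.0 72
[515.05720295   3.12528732 275.42900685] [-9.82658202 -0.25539032 -0.84729852]
```

View pics/s6.png

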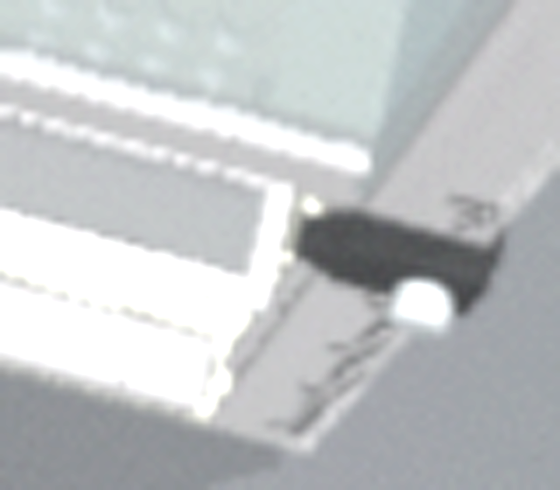

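The lip's right end stands beside the wedge tip, at about (300,230) in the crop. The measured underside is 248.7 against 248–248.5 for the tip, so the sash is level. I'll back the fingers off perpendicular to the contact, then withdraw.

```bash
python3 -m crank '[[[0.002,0,0,0,0,0],[0.004,0,0,0,0,0],[0.006,0,0,0,0,0],[0.006,0,0,0,0,0],[0.006,0,0,0,0,0]]]'
python3 -m crank '[[[0.006,0,-0.008,0,0,0],[0.006,0,-0.01,0,0,0],[0.004,0,-0.01,0,0,0],[0.004,0,-0.01,0,0,0],[0.004,0,-0.008,0,0,0]]]'
python3 -m crank '[[[0,0,0,0,0,0],[0,0,0,0,0,0],[0,0,0,0,0,0],[0,0,0,0,0,0],[0,0,0,0,0,0]]]'
python3 lip.py s7
python3 - <<'E'
from h import *
im=np.load("s7.npz")["im"][:,:,::-1]
cv2.imwrite("pics/s7.png",im)
E
```

```text
time_s: 10.82
tool_pos: [498.9, 0.9, 259.3]
orientation: [3.137, 0.765, -3.043]
wrist_force: [0.2, 0.4, 0.3]
grip_width: 0.006
finger_force: 0.0
time_s: 11.23
tool_pos: [449.1, -4.1, 276.0]
orientation: [3.136, 0.764, -3.043]
wrist_force: [0.8, 0.2, 1.1]
grip_width: -0.001
finger_force: 0.0
time_s: 11.65
tool_pos: [450.4, -4.0, 275.6]
orientation: [3.136, 0.764, -3.043]
wrist_force: [-0.4, 0.0, -0.6]
grip_width: -0.001
finger_force: 0.0
strip top z 259.7 572 1.6 underside 248.7
strip top z 259.7 518 1.5 underside 248.7
block top 262.6 71
[450.30554955  -3.99440487 275.54251264] [0.38199509 0.14114307 0.29310606]
```

View pics/s7.png

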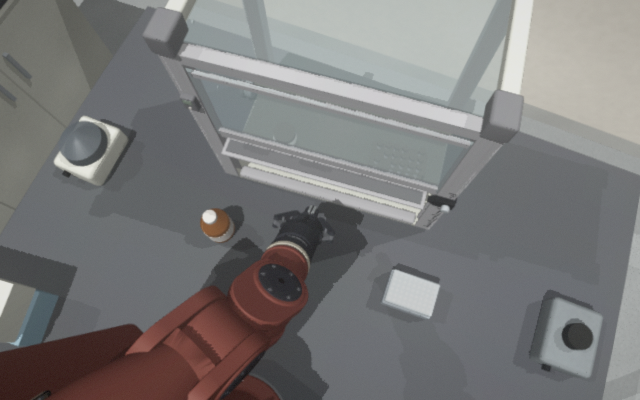

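The gripper stands clear at (315,215), the lip has stayed at the pointer's height, and the bottle (215,225) and tip box (411,293) have not moved. Handing in.

```bash
python3 -c "
from plant import r
print(r.hand_in())"
```

```text
the job is handed in; nothing more can be done
None
```

I raised the sash until its bottom edge measured about 249 mm, against about 248 mm for the pointer tip, withdrew the fingers clear of everything, and handed the job in; the hand-in returned no verdict.

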